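# Put the stacked supplies away in their trays

### The arm

A 6-joint arm with a two-finger parallel gripper is mounted at the origin on the work surface. World frame = base frame: x ahead of the robot, y to its left, z up, the work surface at z = 0. Lengths are in mm, angles in rad, forces in N, time in s.
With the tool pointing down it reaches from about 350 to 850 mm from the base axis. Payload 8.1 kg.
Tool frame: the origin (TCP) lies at the very end of the fingers, on their centre line; the grasp point (between the pads) lies ctrl.grasp_offset behind it (ctrl.grasp_offset is the distance from the TCP to the grasp point, in mm); z points along the fingers, y is the line along which they close (so a half turn about z gives the same grasp; the last joint's range is limited). The gripper opens to 85 mm and grips with 20 to 120 N. Pads are 22 mm wide; open, the fingers measure 114 mm over their backs; the gripper's body (76 mm by 85 mm) begins 54 mm behind the grasp point. The pads swing forward as they close: fully open they stand 13 mm farther back than shut.
Start: joints at [1.203, 0.13, 1.488, -0, 1.523, -0.085], TCP at [167.405, 576.178, 231.292] pointing down, gripper open.
Joint ranges: [-2.96, 2.96], [-0.89, 2.26], [0.02, 2.5], [-1.34, 4.48], [0, 2.73], [-2.66, 2.66]. Speed limits (rad/s): [2.39, 2.39, 2.79, 3.14, 3.14, 3.14].

### API

Orientations are given as a rotation vector (axis times angle).
In Python, from rig import ctrl, cams, finish_job gives the robot as it stands.
- The arm moves only by the tool jog_arm, never from a script. Its arguments are lists of equal length, an entry for each row: "offset": the shift along the tool's x, y, z as a fraction of full scale, a list of three; "delta_rot": the turn, a rotation vector about the tool's x, y, z as a fraction of full scale, a list of three; "gripper": the opening, from -1 (shut) to 1 (fully open). A call has 1 to 5 rows; each row is the pose to reach, as a shift and turn from the pose commanded when the call began, along the tool's axes at that moment; what a row does not reach only later rows make up. Full scale, the value 1, is 1 m for a shift and pi/2 rad for a turn. A row lasts 1/10 s, in which the tool goes at most 50 mm and 8.59 degrees, less where a joint would pass 70% of its speed; a pose out of reach is approached as far as the arm can. A call with a number of a shift or a turn outside -1 to 1 is refused whole. A call with a gripper value outside its range is refused whole. The fingers move at their own pace and stop on an object; "force" is the grip in N (left out, the last holds). Time passes only in rows, so rows that repeat a pose let the fingers close. It gives the time, the measured TCP pose, the force, the opening and the grip force at its end, in the units of the state.
- ctrl.state(): the state, without advancing time (a new reading comes with each control period).
- cams.camera(name): name is "side" or "top" or "wrist"; returns (picture, depth): 400x640x3 uint8, red, green, blue; 400x640 float32, mm along the optical axis (not along the pixel's ray), 0 where there is no reading.
- cams.camera_params(name): a dict with "fovy" (degrees; the focal length in pixels is half the picture's height over the tangent of half this angle, whatever the lens; pixels are square), "cx", "cy" (the principal point, pixels), "R" (3x3) and "t" (3): a world point X has camera coordinates R X + t; the wrist camera has in their place "T_tool_cam" (4x4, takes a point from camera to tool coordinates, whose origin is the TCP and whose axes are the flange's). Camera axes: x right, y down, z forward; pixel columns grow to the right and rows downward; lengths in mm; the calibration is good to about 2 mm. The wrist camera is an equidistant fisheye: a pixel r from the principal point sees the ray r / f radians off the axis. A picture is of the moment at which its call begins: read the wrist's pose just before it. camera_params takes no time and is no camera call.
- finish_job(): hands the job in; it is judged then, once.
The state is a dict: "time": time; "q": joint angles; "qd": joint speeds; "effort": joint torques, N m; "position": TCP position; "ee_rot": TCP orientation; "ft_force": force on the tool from outside, world axes, zero at the start; "ft_torque": the same for the moment, N m; "width": finger opening in mm; "grip_force": force on a finger pad.
Only numpy, scipy, OpenCV 4.12 (cv2) and the standard library are available. Lean on these libraries where they do the work, as an engineer would, in place of code of your own. Each camera call takes 0.05 s, during which the arm holds its last target. There are 200 camera calls.

### The job

Someone left a stack of supplies on the garage bench. Take it apart from the top down and put each piece into the grey tray made for its size, lying flat on the tray's bottom the same way up as it stood: the small white bulb box in the smallest tray, the round tin in the larger square tray, the cardboard screw carton in the middle-sized oblong tray and the long black tool case in the longest tray. Set each piece down gently rather than dropping it, tip nothing over, and leave the oil bottle and the wrench where they are.

Things in the scene. Friction and masses are not known exactly. Their poses are not given: they have to be found in the camera images.
- bulb_box: small white square board box (lamp bulb inside), 36 x 36 x 44 mm tall, about 50 g; top of the stack at the start, standing on the tin. Origin: centre of its underside; x and y square to its sides, z up
- grease_tin: round dark-grey metal tin with a paper label band, 58 mm diameter, 46 mm tall, flat lid, about 200 g; second from the top, standing on the carton. Origin: centre of its underside; z up
- screw_carton: brown cardboard carton with a pale sealing strip along its top, 110 mm long (its x) x 56 mm wide (its y) x 50 mm tall, roughly 300 to 600 g; third from the top, on the tool case. Origin: centre of its underside; z up
- tool_case: long black plastic case with two steel latches on one long side, 170 mm long (its x) x 60 mm wide (its y) x 45 mm tall, roughly 400 to 700 g; the foot of the stack, on the bench. Its long axis is near the carton's. Origin: centre of its underside; z up
- tray_small: smallest grey plastic tray, open on top, square: inside 56 x 56 mm, walls 3 mm thick, rim 25 mm above the bench, floor 3 mm above the bench; fastened to the bench. Origin: centre of its underside, at bench level; x and y along its sides, z up
- tray_square: larger square grey tray: inside 80 x 80 mm, walls 3 mm thick, rim at 25 mm, floor at 3 mm above the bench; fastened. Origin and axes as for the smallest
- tray_medium: middle-sized oblong grey tray: inside 132 mm (its x) x 78 mm (its y), walls 3 mm thick, rim at 25 mm, floor at 3 mm above the bench; fastened. Origin: centre of its underside, at bench level
- tray_long: longest grey tray: inside 192 mm (its x) x 82 mm (its y), walls 3 mm thick, rim at 25 mm, floor at 3 mm above the bench; fastened. Origin: centre of its underside, at bench level
- oil_bottle: white plastic oil bottle with a black nozzle, 48 mm diameter, 140 mm tall, standing loose on the bench off to the left; not part of the job. Origin: centre of its underside
- wrench: steel wrench, 150 mm long, lying loose on the bench ahead of the robot; not part of the job. Origin: centre of its underside; x along it
Things that resemble listed ones, but are neither listed nor needed, are in the scene too. What is shaped like the grease_tin but purple is not meant.

How it is judged (in metres and radians):
At the end, for the whole second after the job is handed in: Each piece lies flat on the floor of its own tray (bulb box: smallest; tin: larger square; carton: middle oblong; tool case: longest): its centre within 18 mm of the tray's centre, its underside no more than 3 mm above the tray floor, upright within 0.08 rad, released and at rest (horizontal distance between bulb_box and tray_small below 0.018 m and z of bulb_box in the frame of tray_small below 0.006 m and angle between each of bulb_box, grease_tin, screw_carton, tool_case's own z axis and vertical below 0.08 rad and linear speed of each of bulb_box, grease_tin, screw_carton, tool_case below 0.02 m/s and angular speed of each of bulb_box, grease_tin, screw_carton, tool_case below 0.2 rad/s and horizontal distance between grease_tin and tray_square below 0.018 m and z of grease_tin in the frame of tray_square below 0.006 m and horizontal distance between screw_carton and tray_medium below 0.018 m and z of screw_carton in the frame of tray_medium below 0.006 m and horizontal distance between tool_case and tray_long below 0.018 m and z of tool_case in the frame of tray_long below 0.006 m); the robot touches nothing.
It fails at once if a piece of the stack is tipped over (angle between any of bulb_box, grease_tin, screw_carton, tool_case's own z axis and vertical above 0.5 rad).
It fails at once if a piece is dropped: it falls freely through more than about 2 cm ((contact force between bulb_box and anything else below 0.1 N and linear speed of bulb_box above 0.6 m/s) or (contact force between grease_tin and anything else below 0.1 N and linear speed of grease_tin above 0.6 m/s) or (contact force between screw_carton and anything else below 0.1 N and linear speed of screw_carton above 0.6 m/s) or (contact force between tool_case and anything else below 0.1 N and linear speed of tool_case above 0.6 m/s)).
It fails at once if the oil bottle is moved by more than 30 mm (distance of oil_bottle from where it was at the start of the episode above 0.03 m).
It fails at once if the wrench is moved by more than 30 mm (distance of wrench from where it was at the start of the episode above 0.03 m).
It also fails if it takes over 115 s, if anything falls off the work surface, if the arm or the gripper's body presses on something with over 40 N, if the wrist force passes 120 N, or if a joint passes its speed limit or range.

## Working session

There is one attempt and no reset: what is moved stays moved. The work goes in short steps, Python scripts to look and compute and a tool call to move; the robot and the scene stay as the last step left them, time stands still between calls to the robot, and variables do not carry over. Pictures are saved under pics/ and viewed, at most 14 in all, crops included, and the job is handed in when it is done.

Besides the shell and the picture viewer there is one more tool, called after "Request:" as name(argument=value, ...) on one line, values as JSON. jog_arm: Moves the arm, as the interface text tells. Shift numbers are shares of 1 m and turn numbers shares of pi/2 rad, none past 1 either way. Its arguments: {"type":"object","properties":{"offset":{"type":"array","items":{"type":"array","items":{"type":"number","minimum":-1,"maximum":1}}},"delta_rot":{"type":"array","items":{"type":"array","items":{"type":"number","minimum":-1,"maximum":1}}},"gripper":{"type":"array","items":{"type":"number"}},"force":{"type":"number"}},"required":["offset","delta_rot","gripper"]}

```bash
mkdir -p pics; ls; python3 - <<'E'
from rig import ctrl,cams
import cv2,numpy as np
s=ctrl.state();print(s['position'],s['ee_rot'],s['width'],ctrl.grasp_offset,s['time'])
for n in ['top','side']:
    p,d=cams.camera(n);cv2.imwrite(f'pics/{n}0.png',p[...,::-1]);np.savez(f'{n}0.npz',p=p,d=d)
    print(n,cams.camera_params(n))
E
```

```text
pics
[167.20330039 575.65718788 230.22902937] [-4.42637574e-01 -3.10983137e+00  2.90083211e-03] 85.47834923508127 18.700000000000003 0.0
top {'fovy': 48.75909531114692, 'cx': 315.8537378127626, 'cy': 197.51673145671992, 'R': array([[ 0.02848838, -0.99935408, -0.02190499],
       [-0.98024901, -0.02363995, -0.19634925],
       [ 0.19570459,  0.02706601, -0.98028932]]), 't': array([  17.21701917,  584.46024241, 1096.87627136])}
side {'fovy': 55.19571352317695, 'cx': 320.95541174538045, 'cy': 204.412345566104, 'R': array([[ 0.94787698, -0.31855364,  0.0072669 ],
       [-0.15796458, -0.48959575, -0.85752154],
       [ 0.27672445,  0.81167701, -0.51439674]]), 't': array([-508.34290171,  203.79456373,  896.71528891])}
```

View pics/top0.png

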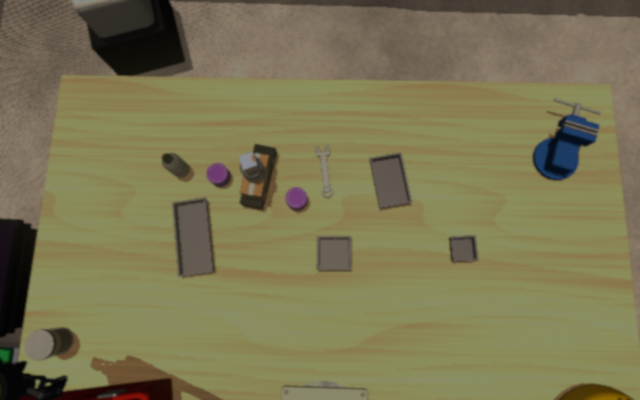

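View pics/side0.png

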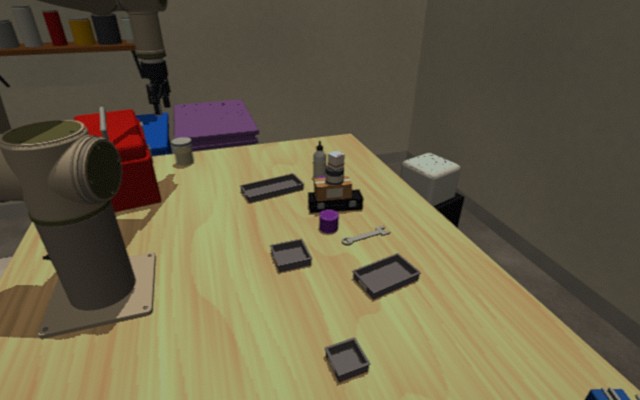

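```bash
cat > h.py <<'E'
import numpy as np,cv2
from scipy.spatial.transform import Rotation as Ro
from rig import ctrl,cams
def rays(n,uv,pose=None):
    """origin, unit dirs in world; pose=(position,rotvec) for the wrist"""
    P=cams.camera_params(n);f=200/np.tan(np.radians(P['fovy'])/2)
    v=(np.atleast_2d(uv)-[P['cx'],P['cy']])/f
    if n=='wrist':
        r=np.linalg.norm(v,axis=1,keepdims=True)+1e-9
        d=np.hstack([v/r*np.sin(r),np.cos(r)]);T=np.array(P['T_tool_cam']);R=Ro.from_rotvec(pose[1]).as_matrix()
        return R@T[:3,3]+pose[0],d@T[:3,:3].T@R.T, d
    d=np.hstack([v,np.ones((len(v),1))]);R=P['R']
    return -R.T@P['t'],d@R,d
def plane(n,uv,z,pose=None):
    o,d,_=rays(n,uv,pose);return o+d*((z-o[2])/d[:,2])[:,None]
def cloud(n,dep,pose=None):
    g=np.stack(np.meshgrid(np.arange(640),np.arange(400)),-1).reshape(-1,2)
    o,d,c=rays(n,g,pose);return (o+d*(dep.ravel()/c[:,2])[:,None]).reshape(400,640,3)
def shot(name):
    s=ctrl.state();p,d=cams.camera('wrist');cv2.imwrite(f'pics/{name}.png',p[...,::-1]);np.savez(name+'.npz',p=p,d=d,pos=s['position'],rot=s['ee_rot']);return p,d,(s['position'],s['ee_rot'])
def togo(target,rv=None):
    """offset of TCP target in tool axes (m)"""
    s=ctrl.state();return Ro.from_rotvec(s['ee_rot']).inv().apply(np.array(target)-s['position'])/1000
E
python3 - <<'E'
from h import *
z=np.load('top0.npz');p,d=z['p'],z['d'];C=cloud('top',d)
print('bench z',np.median(C[280:300,200:300,2]))
for name,uv,zz in [('long',(194,238),3),('sq',(335,254),3),('med',(390,181),3),('small',(463,249),3),('purp1',(218,174),46),('purp2',(297,197),46),('wrench',(326,172),5),('bulb',(250,164),185),('bottle',(168,158),130)]:
    print(name,plane('top',uv,zz).round(0),C[uv[1],uv[0]].round(0))
hsv=cv2.cvtColor(p,cv2.COLOR_RGB2HSV)
# dark grey low-saturation masks
for name,(a,b,c,e) in dict(long=(165,190,225,285),sq=(310,230,360,278),med=(362,145,418,215),small=(442,228,485,270)).items():
    sub=hsv[b:e,a:c];m=(((sub[...,1]<75))&(sub[...,2]<140)).astype(np.uint8)
    cs,_=cv2.findContours(m,0,2);k=max(cs,key=cv2.contourArea)
    q=k.reshape(-1,2)+[a,b];w=plane('top',q,20)[:,:2].astype(np.float32);print(name,cv2.minAreaRect(w))
cv2.imwrite('pics/crop0.png',cv2.resize(p[120:290,150:350,::-1],None,fx=4,fy=3.5,interpolation=2)[:600])
E
python3 -c "
from h import *
print(cams.camera_params('wrist'),Ro.from_rotvec(ctrl.state()['ee_rot']).as_matrix().round(3))"
```

```text
bench z 0.2853981631760689
long [[475. 361.   3.]] [475. 361.   4.]
sq [[442. -21.   3.]] [442. -22.  -0.]
med [[ 646. -169.    3.]] [ 646. -169.    3.]
small [[ 465. -362.    3.]] [ 464. -361.    4.]
purp1 [[644. 298.  46.]] [644. 297.  48.]
purp2 [[586.  83.  46.]] [586.  83.  46.]
wrench [[667.   8.   5.]] [666.   8.  11.]
bulb [[636. 187. 185.]] [635. 187. 186.]
bottle [[662. 405. 130.]] [663. 407. 126.]
long ((478.35064697265625, 362.4644775390625), (202.42413330078125, 94.0608901977539), 10.043679237365723)
sq ((445.1071472167969, -18.489852905273438), (86.66615295410156, 89.86952209472656), 1.586295485496521)
med ((646.3502807617188, -165.8950958251953), (144.1659393310547, 93.24840545654297), 12.8648042678833)
small ((466.1292419433594, -357.8993835449219), (65.83131408691406, 68.75122833251953), 4.686943054199219)
{'fovy': 65.70646984690485, 'cx': 321.1994582260533, 'cy': 198.19096260367422, 'T_tool_cam': array([[ 7.18944264e-04, -9.55090031e-01, -2.96314893e-01,
         7.44659588e+01],
       [ 9.99999595e-01,  5.26295515e-04,  7.29913947e-04,
         9.57062201e-01],
       [-5.41184335e-04, -2.96315298e-01,  9.55090023e-01,
        -1.42067116e+02],
       [ 0.00000000e+00,  0.00000000e+00,  0.00000000e+00,
         1.00000000e+00]])} [[-0.96   0.279 -0.001]
 [ 0.279  0.96  -0.002]
 [ 0.    -0.002 -1.   ]]
```

View pics/crop0.png

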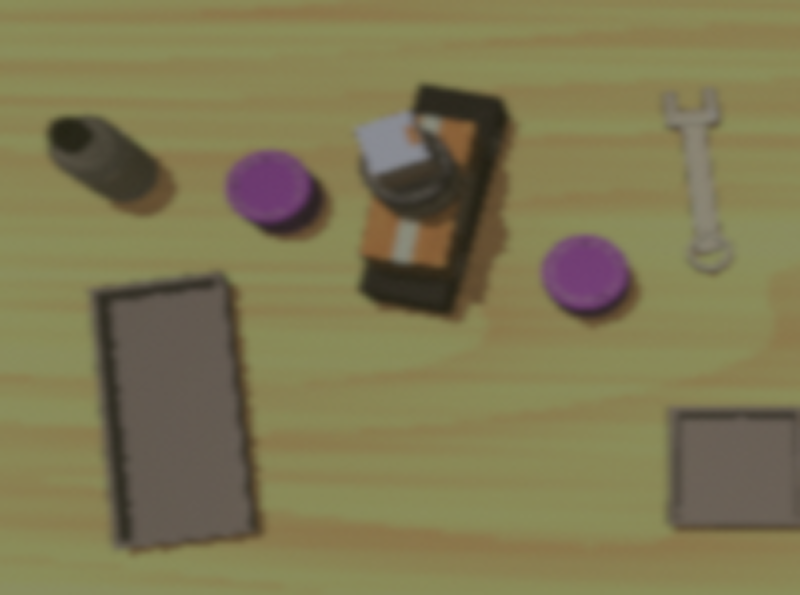

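Request:
jog_arm(offset=[[-0.186,-0.081,-0.027],[-0.186,-0.081,-0.027],[-0.186,-0.081,-0.027],[-0.186,-0.081,-0.027],[-0.186,-0.081,-0.027]], delta_rot=[[0,0,0],[0,0,0],[0,0,0],[0,0,0],[0,0,0]], gripper=[1,1,1,1,1])

```text
time: 0.6
position: [327.5, 443.3, 259.0]
ee_rot: [0.45, 3.107, -0.001]
ft_force: [0.7, -0.0, -0.2]
width: 85.3
grip_force: 0.0
```

Request:
jog_arm(offset=[[-0.186,-0.081,-0.027],[-0.186,-0.081,-0.027],[-0.186,-0.081,-0.027],[-0.186,-0.081,-0.027],[-0.186,-0.081,-0.027]], delta_rot=[[0,0,0],[0,0,0],[0,0,0],[0,0,0],[0,0,0]], gripper=[1,1,1,1,1])

```text
time: 1.1
position: [483.0, 313.3, 285.5]
ee_rot: [0.45, 3.107, -0.002]
ft_force: [-1.5, -0.1, 0.3]
width: 85.3
grip_force: 0.0
```

Request:
jog_arm(offset=[[-0.186,-0.081,-0.027],[-0.186,-0.081,-0.027],[-0.186,-0.081,-0.027],[-0.186,-0.081,-0.027],[-0.186,-0.081,-0.027]], delta_rot=[[0,0,0],[0,0,0],[0,0,0],[0,0,0],[0,0,0]], gripper=[1,1,1,1,1])

```text
time: 1.6
position: [638.3, 183.4, 311.1]
ee_rot: [-0.45, -3.109, 0.003]
ft_force: [-0.7, 0.6, -0.9]
width: 85.3
grip_force: 0.0
```

```bash
python3 - <<'E'
from h import *
p,d,ps=shot('w1');print(ps,Ro.from_rotvec(ps[1]).as_matrix().round(3),ctrl.state()['time'],ctrl.state()['q'])
E
```

```text
(array([638.32545157, 183.44069318, 311.06289425]), array([-4.49748782e-01, -3.10896419e+00,  2.53895706e-03])) [[-0.959  0.283 -0.   ]
 [ 0.283  0.959 -0.002]
 [ 0.    -0.002 -1.   ]] 1.65 [ 2.05480388e-01  2.88955987e-01  1.16395720e+00 -3.70337563e-04
  1.69008169e+00 -1.07888264e+00]
```

View pics/w1.png

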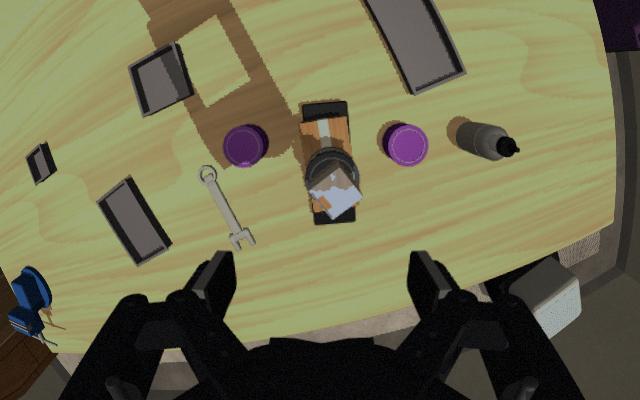

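```bash
cat >> h.py <<'E'
def rect(C,zlo,zhi,c,rad):
    m=(C[...,2]>zlo)&(C[...,2]<zhi)&(np.hypot(C[...,0]-c[0],C[...,1]-c[1])<rad)
    m=cv2.morphologyEx(m.astype(np.uint8),cv2.MORPH_OPEN,np.ones((2,2)))>0
    q=C[m][:,:2]
    if len(q)<5:return 'none'
    r=cv2.minAreaRect(q.astype(np.float32));return np.round(r[0],1),np.round(r[1],1),round(r[2],1),len(q),q.mean(0).round(1),round(float(np.median(C[m][:,2])),1)
TR=dict(long=(477,362),sq=(444,-19),med=(646,-167),small=(465,-360))
E
python3 - <<'E'
from h import *
for n in ['w1','top0']:
    z=np.load(n+'.npz');C=cloud('wrist',z['d'],(z['pos'],z['rot'])) if n=='w1' else cloud('top',z['d'])
    print(n,'bulb',rect(C,177,192,(636,187),45));print('tin',rect(C,134,148,(636,187),60))
    print('carton',rect(C,88,102,(636,180),80));print('case',rect(C,38,52,(636,180),110))
    for k,c in TR.items():print(k,rect(C,14,32,c,140 if k=='long' else 100 if k=='med' else 75))
E
```

```text
w1 bulb (array([648.6, 189.5]), array([156. ,  56.2]), 8.5, 1571, array([648.2, 196.1]), 184.5)
tin (array([638.2, 193.9]), array([132.3,  56.7]), 13.7, 853, array([631. , 197.5]), 140.7)
carton (array([646.9, 197.3]), array([ 66.2, 159.8]), 80.5, 1699, array([609.4, 197.5]), 94.6)
case (array([639.1, 177.5]), array([215.1, 187. ]), 40.3, 2342, array([621.8, 170.7]), 45.0)
long (array([510.2, 330.9]), array([230.8, 150. ]), 81.5, 1090, array([523.8, 371.5]), 23.8)
sq (array([473.8,  76.7]), array([299.1, 109.8]), 74.2, 919, array([446.3, -16.6]), 22.5)
med (array([623.4,  -7.6]), array([148.2, 439.8]), 10.6, 1044, array([ 649.8, -161.9]), 22.2)
small (array([ 497.9, -101. ]), array([624.6,  73.5]), 84.0, 354, array([ 468.4, -354.7]), 19.1)
top0 bulb (array([656.4, 198.8]), array([62.5, 34.8]), 22.3, 238, array([641.9, 192.2]), 184.8)
tin (array([499.2, 112.8]), array([355.8,  56.2]), 29.3, 183, array([626.1, 182.8]), 140.5)
carton (array([506.6, 130.9]), array([380.8, 103.8]), 25.8, 449, array([613.3, 186.7]), 94.7)
case (array([549.2,  99.3]), array([413.9, 172.9]), 42.9, 722, array([627.2, 168.4]), 45.3)
long (array([471.9, 210.5]), array([425.2, 215.3]), 88.2, 530, array([476.8, 363.4]), 20.5)
sq (array([423.3, -20.9]), array([130. ,  88.7]), 1.3, 246, array([443.4, -19.6]), 20.5)
med (array([ 645., -170.]), array([140.5,  94.6]), 11.3, 371, array([ 646.7, -171.6]), 21.6)
small (array([ 463.5, -363.1]), array([65. , 76.4]), 4.2, 223, array([ 464.6, -363.3]), 22.7)
```

```bash
python3 - <<'E'
s=open('h.py').read()
s=s.replace("""    m=cv2.morphologyEx(m.astype(np.uint8),cv2.MORPH_OPEN,np.ones((2,2)))>0
""","""    n,L,st,_=cv2.connectedComponentsWithStats(m.astype(np.uint8),connectivity=8);m=L==1+np.argmax(st[1:,4])
""")
open('h.py','w').write(s)
E
python3 - <<'E'
from h import *
for n in ['w1','top0']:
    z=np.load(n+'.npz');C=cloud('wrist',z['d'],(z['pos'],z['rot'])) if n=='w1' else cloud('top',z['d'])
    print(n,'bulb',rect(C,181,190,(636,187),45));print('tin',rect(C,138,144,(636,187),60))
    print('carton',rect(C,92,98,(636,180),80));print('case',rect(C,43,49,(636,180),110))
    for k,c in TR.items():print(k,rect(C,14,32,c,140 if k=='long' else 100 if k=='med' else 75))
E
```

```text
w1 bulb (array([646.5, 195.4]), array([37.1, 36.8]), 22.8, 1529, array([646. , 195.5]), 184.5)
tin (array([633.6, 195.8]), array([56.1, 36.4]), 80.8, 804, array([629.5, 196.5]), 140.6)
carton (array([608.8, 197.9]), array([56.6, 52.5]), 83.3, 1572, array([602.4, 198.5]), 94.5)
case (array([593. ,  97.8]), array([34.3, 56.9]), 65.3, 836, array([592.5,  96.6]), 45.5)
long (array([504.6, 366.5]), array([152.2,  93.5]), 9.8, 1091, array([523.2, 369.8]), 24.0)
sq (array([446.7, -16. ]), array([91. , 91.6]), 1.0, 936, array([444.5, -16.9]), 23.6)
med (array([ 647.9, -164.2]), array([143.4,  90.9]), 11.9, 1050, array([ 647.3, -162.7]), 23.4)
small (array([ 467.8, -356.4]), array([67.7, 68.7]), 4.6, 364, array([ 466.1, -354.1]), 22.7)
top0 bulb (array([644.2, 194.8]), array([36., 36.]), 21.4, 227, array([644. , 194.5]), 185.1)
tin (array([635.8, 190.7]), array([46.5, 55.9]), 28.1, 152, array([632.1, 187.5]), 140.9)
carton (array([609.1, 197. ]), array([56.5, 58. ]), 83.2, 280, array([600.9, 196.2]), 94.9)
case (array([686.1, 184. ]), array([59.5, 85.7]), 79.2, 195, array([707.6, 175. ]), 45.8)
long (array([477.6, 362. ]), array([202.2,  93.8]), 10.3, 543, array([478.8, 366.4]), 24.2)
sq (array([443.7, -17.2]), array([89.1, 87.3]), 1.5, 252, array([444.7, -17.1]), 25.5)
med (array([ 645. , -165.3]), array([142.4,  90.2]), 11.5, 378, array([ 647.8, -167.6]), 24.3)
small (array([ 465.5, -356.2]), array([66., 68.]), 4.3, 231, array([ 466.1, -358.1]), 24.5)
```

```bash
cat >> h.py <<'E'
def plan(x,y,z,ydir):
    """print state and the move: offset (tool axes, m) and z-turn (share of pi/2) bringing tool y to world heading ydir (mod 180)"""
    s=ctrl.state();R=Ro.from_rotvec(s['ee_rot']).as_matrix()
    t=(ydir-np.degrees(np.arctan2(R[1,1],R[0,1]))+90)%180-90
    print('pos',s['position'].round(1),'q6',s['q'][5].round(2),'w',round(s['width'],1),'off',togo((x,y,z)).round(4),'rotz',round(-t/90,3),'tilt',R[:,2].round(3),'t',s['time'])
E
python3 - <<'E'
from h import *
z=np.load('w1.npz');C=cloud('wrist',z['d'],(z['pos'],z['rot']))
L=Ro.from_rotvec(z['rot']).inv().apply((C-z['pos']).reshape(-1,3)).reshape(C.shape)
m=(abs(L[...,1])<70)&(L[...,2]>-60)&(L[...,2]<10)&(abs(L[...,0])<30)&(z['d']>0)
q=L[m];print(len(q),np.percentile(q[:,2],[90,97,99,100]))
for a in (-1,1):
    k=q[(q[:,1]*a>0)&(q[:,2]>-25)];print(a,k.min(0).round(1),k.max(0).round(1))
plan(645.5,195.2,255,112.5)
E
```

```text
5302 [-20.61065013 -15.94519363 -13.92216804 -11.77872759]
-1 [-12.2 -55.  -25. ] [ 10.6 -40.9 -12.2]
1 [-12.2  43.1 -25. ] [ 11.   57.6 -11.8]
pos [637.1 185.  311. ] q6 -1.08 w 85.5 off [-0.0052  0.0122  0.056 ] rotz -0.432 tilt [-0.001 -0.001 -1.   ] t 1.65
```

Request:
jog_arm(offset=[[-0.007,0.01,0.062],[-0.007,0.01,0.062],[-0.007,0.01,0.062],[-0.007,0.01,0.062],[-0.007,0.01,0.062]], delta_rot=[[0,0,-0.432],[0,0,-0.432],[0,0,-0.432],[0,0,-0.432],[0,0,-0.432]], gripper=[1,1,1,1,1])

```text
time: 2.15
position: [643.4, 196.8, 249.5]
ee_rot: [0.629, -3.076, -0.001]
ft_force: [0.4, -0.5, 0.5]
width: 85.3
grip_force: 0.0
```

Request:
jog_arm(offset=[[0,0,0],[0,0,0]], delta_rot=[[0,0,0],[0,0,0]], gripper=[1,1])

```text
time: 2.35
position: [644.1, 196.1, 250.0]
ee_rot: [0.616, -3.08, -0.001]
ft_force: [0.8, -0.6, 0.8]
width: 85.7
grip_force: 0.0
```

```bash
python3 - <<'E'
from h import *
plan(645.3,195.1,161,112.5)
p,d,ps=shot('w2');C=cloud('wrist',d,ps);print('bulb',rect(C,181,190,(646,195),45))
plan(645.3,195.1,161,112.5)
E
```

```text
pos [644.1 196.1 250. ] q6 -1.75 w 85.7 off [-0.0008 -0.0014  0.089 ] rotz 0.001 tilt [-0.001  0.    -1.   ] t 2.35
bulb (array([646.8, 195.6]), array([36.9, 36.2]), 22.5, 2423, array([645.7, 195.3]), 184.5)
pos [644.3 195.8 250.2] q6 -1.75 w 85.4 off [-0.0007 -0.0011  0.0892] rotz 0.001 tilt [-0.  0. -1.] t 2.4
```

Request:
jog_arm(offset=[[-0.001,-0.001,0.03],[-0.001,-0.001,0.06],[-0.001,-0.001,0.08],[-0.001,-0.001,0.089],[-0.001,-0.001,0.089]], delta_rot=[[0,0,0],[0,0,0],[0,0,0],[0,0,0],[0,0,0]], gripper=[1,1,1,1,1])

```text
time: 2.9
position: [645.1, 194.3, 159.6]
ee_rot: [0.616, -3.078, -0.0]
ft_force: [-0.7, 0.5, -0.3]
width: 85.6
grip_force: 0.0
```

Request:
jog_arm(offset=[[0,0,0],[0,0,0],[0,0,0],[0,0,0],[0,0,0]], delta_rot=[[0,0,0],[0,0,0],[0,0,0],[0,0,0],[0,0,0]], gripper=[0,-0.2,-0.3,-0.4,-0.5], force=25)

```text
time: 3.4
position: [647.1, 194.4, 162.8]
ee_rot: [-0.617, 3.078, 0.0]
ft_force: [0.8, -0.6, 5.6]
width: 35.3
grip_force: 26.1
```

Request:
jog_arm(offset=[[0,0,0],[0,0,0],[0,0,0],[0,0,0],[0,0,0]], delta_rot=[[0,0,0],[0,0,0],[0,0,0],[0,0,0],[0,0,0]], gripper=[-1,-1,-1,-1,-1])

```text
time: 3.9
position: [647.1, 194.4, 162.8]
ee_rot: [-0.617, 3.078, 0.0]
ft_force: [0.5, 0.0, 6.3]
width: 35.7
grip_force: 26.1
```

Request:
jog_arm(offset=[[0,0,-0.005],[0,0,-0.015],[0,0,-0.03],[0,0,-0.05],[0,0,-0.06]], delta_rot=[[0,0,0],[0,0,0],[0,0,0],[0,0,0],[0,0,0]], gripper=[-1,-1,-1,-1,-1])

```text
time: 4.4
position: [647.3, 194.4, 224.8]
ee_rot: [-0.617, 3.077, 0.0]
ft_force: [1.0, -0.6, -0.2]
width: 35.5
grip_force: 25.3
```

Request:
jog_arm(offset=[[0.02,-0.023,0],[0.045,-0.053,0],[0.072,-0.083,0],[0.099,-0.116,0],[0.126,-0.147,0]], delta_rot=[[0,0,0],[0,0,0],[0,0,0],[0,0,0],[0,0,0]], gripper=[-1,-1,-1,-1,-1])

```text
time: 4.9
position: [586.2, 8.6, 222.0]
ee_rot: [-0.618, 3.079, -0.001]
ft_force: [0.1, -0.1, -0.1]
width: 35.3
grip_force: 25.4
```

Request:
jog_arm(offset=[[0.025,-0.029,0],[0.05,-0.059,0],[0.075,-0.088,0],[0.101,-0.118,0],[0.126,-0.147,0]], delta_rot=[[0,0,0],[0,0,0],[0,0,0],[0,0,0],[0,0,0]], gripper=[-1,-1,-1,-1,-1])

```text
time: 5.4
position: [526.5, -175.7, 222.2]
ee_rot: [-0.618, 3.079, -0.001]
ft_force: [0.5, -0.6, -0.2]
width: 35.7
grip_force: 25.4
```

Request:
jog_arm(offset=[[0.03,-0.035,0],[0.06,-0.07,0],[0.09,-0.105,0],[0.113,-0.132,0],[0.125,-0.147,0]], delta_rot=[[0,0,0.05],[0,0,0.1],[0,0,0.15],[0,0,0.2],[0,0,0.2]], gripper=[-1,-1,-1,-1,-1])

```text
time: 5.9
position: [467.2, -360.9, 222.0]
ee_rot: [-0.121, 3.139, -0.002]
ft_force: [0.1, 0.4, -1.1]
width: 35.8
grip_force: 25.3
```

```bash
python3 - <<'E'
from h import *
plan(466,-356.5,70,94.4)
p,d,ps=shot('w3');C=cloud('wrist',d,ps);print('small',rect(C,14,32,(466,-357),75))
plan(466,-356.5,70,94.4)
E
```

```text
pos [ 467.2 -360.9  222. ] q6 -2.39 w 35.8 off [0.0009 0.0046 0.152 ] rotz 0.0 tilt [ 0.    -0.001 -1.   ] t 5.9
small (array([ 467.5, -356.2]), array([66.3, 66.8]), 4.4, 1129, array([ 466.8, -357. ]), 24.4)
pos [ 466.7 -362.3  221.8] q6 -2.4 w 35.4 off [0.0002 0.0061 0.1518] rotz 0.002 tilt [-0.    -0.002 -1.   ] t 5.95
```

View pics/w3.png

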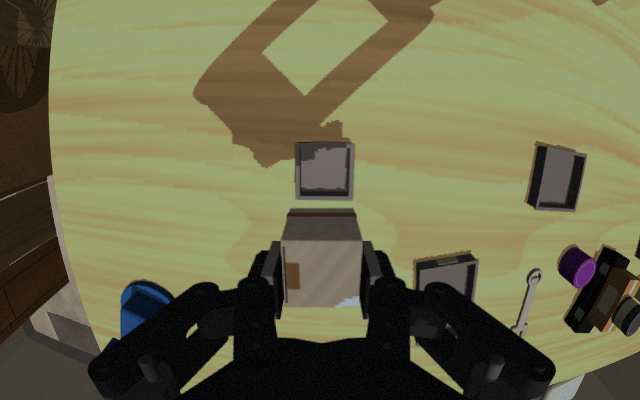

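Request:
jog_arm(offset=[[0,0.003,0.03],[0,0.006,0.07],[0,0.006,0.11],[0,0.006,0.14],[0,0.006,0.155]], delta_rot=[[0,0,0],[0,0,0],[0,0,0],[0,0,0],[0,0,0]], gripper=[-1,-1,-1,-1,-1])

```text
time: 6.45
position: [466.9, -349.7, 63.1]
ee_rot: [0.132, -3.136, -0.006]
ft_force: [-0.8, 0.1, -0.4]
width: 35.6
grip_force: 25.4
```

Request:
jog_arm(offset=[[0,0,0],[0,0,0.01],[0,0,0.02],[0,0,0.03],[0,0,0.035]], delta_rot=[[0,0,0],[0,0,0],[0,0,0],[0,0,0],[0,0,0]], gripper=[-1,-1,-1,-1,-1])

```text
time: 6.95
position: [467.7, -351.9, 30.5]
ee_rot: [0.128, -3.139, -0.001]
ft_force: [0.1, 0.6, -1.3]
width: 35.6
grip_force: 25.4
```

Request:
jog_arm(offset=[[0,0,0.001],[0,0,0.002],[0,0,0.003],[0,0,0.004],[0,0,0.005]], delta_rot=[[0,0,0],[0,0,0],[0,0,0],[0,0,0],[0,0,0]], gripper=[-1,-1,-1,-1,-1])

```text
time: 7.45
position: [468.1, -352.2, 26.5]
ee_rot: [-0.128, 3.139, -0.001]
ft_force: [-0.2, 0.4, -0.5]
width: 35.5
grip_force: 25.4
```

```bash
python3 - <<'E'
from h import *
plan(466.8,-356.4,24,94.4);print(ctrl.state()['ft_force'])
p,d=cams.camera('side');np.savez('side1.npz',p=p,d=d);cv2.imwrite('pics/s1.png',cv2.resize(p[310:390,290:410,::-1],None,fx=5,fy=5))
E
```

```text
pos [ 468.1 -352.2   26.5] q6 -2.38 w 35.5 off [ 0.0016 -0.0041  0.0025] rotz 0.003 tilt [ 0. -0. -1.] t 7.45
[-0.24624494  0.43269956 -0.53206891]
```

View pics/s1.png

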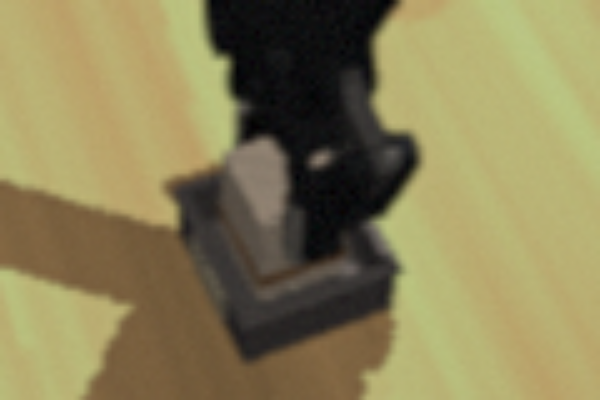

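Request:
jog_arm(offset=[[0,-0.002,0],[0,-0.004,0],[0.001,-0.004,0.001],[0.001,-0.004,0.002],[0.001,-0.004,0.0025]], delta_rot=[[0,0,0],[0,0,0],[0,0,0],[0,0,0],[0,0,0]], gripper=[-1,-1,-1,-1,-1])

```text
time: 8.0
position: [467.3, -356.5, 24.8]
ee_rot: [0.128, -3.139, 0.001]
ft_force: [-5.6, 2.9, 13.1]
width: 35.3
grip_force: 26.9
```

Request:
jog_arm(offset=[[0,0,0],[0,0,0],[0,0,0]], delta_rot=[[0,0,0],[0,0,0],[0,0,0]], gripper=[-1,-1,-1])

```text
time: 8.3
position: [467.3, -356.4, 24.8]
ee_rot: [-0.128, 3.139, -0.001]
ft_force: [-4.8, 1.7, 8.4]
width: 35.5
grip_force: 26.4
```

Request:
jog_arm(offset=[[0,0,0],[0,0,0],[0,0,0],[0,0,-0.01],[0,0,-0.04]], delta_rot=[[0,0,0],[0,0,0],[0,0,0],[0,0,0],[0,0,0]], gripper=[0,1,1,1,1])

```text
time: 8.8
position: [465.1, -354.1, 61.1]
ee_rot: [0.128, -3.134, -0.007]
ft_force: [-0.7, 0.2, -0.4]
width: 85.3
grip_force: 0.0
```

Request:
jog_arm(offset=[[0,0,-0.04],[0,0,-0.08],[0,0,-0.12],[0,0,-0.16],[0,0,-0.16]], delta_rot=[[0,0,0],[0,0,0],[0,0,0],[0,0,0],[0,0,0]], gripper=[1,1,1,1,1])

```text
time: 9.3
position: [470.0, -358.5, 232.6]
ee_rot: [-0.128, 3.13, -0.014]
ft_force: [0.4, -1.0, 0.8]
width: 85.6
grip_force: 0.0
```

```bash
python3 - <<'E'
from h import *
p,d,ps=shot('w4');C=cloud('wrist',d,ps);print('small',rect(C,15,30,(467,-356),75),'bulb',rect(C,43,52,(467,-356),40))
plan(636,192,270,83.3)
E
```

```text
small (array([ 467.4, -356.5]), array([66.9, 65.5]), 3.7, 1082, array([ 467.5, -357. ]), 24.4) bulb (array([ 466.8, -356.3]), array([35. , 36.2]), 5.4, 1065, array([ 466.4, -356.1]), 46.6)
pos [ 469.  -357.7  229.1] q6 -2.39 w 85.5 off [-0.2115  0.5339 -0.043 ] rotz 0.126 tilt [ 0.006 -0.006 -1.   ] t 9.35
```

Request:
jog_arm(offset=[[-0.016,0.04,-0.01],[-0.032,0.08,-0.015],[-0.048,0.12,-0.015],[-0.062,0.155,-0.015],[-0.07,0.178,-0.015]], delta_rot=[[0,0,0],[0,0,0],[0,0,0],[0,0,0],[0,0,0]], gripper=[1,1,1,1,1])

```text
time: 9.85
position: [522.5, -170.2, 237.8]
ee_rot: [0.131, -3.138, -0.002]
ft_force: [0.4, -0.4, -0.1]
width: 85.0
grip_force: 0.0
```

Request:
jog_arm(offset=[[-0.016,0.04,-0.01],[-0.032,0.08,-0.015],[-0.048,0.12,-0.015],[-0.062,0.155,-0.015],[-0.07,0.178,-0.015]], delta_rot=[[0,0,0],[0,0,0],[0,0,0],[0,0,0],[0,0,0]], gripper=[1,1,1,1,1])

```text
time: 10.35
position: [577.5, 12.9, 252.6]
ee_rot: [0.131, -3.137, -0.001]
ft_force: [0.1, -0.5, -0.5]
width: 85.2
grip_force: 0.0
```

Request:
jog_arm(offset=[[-0.016,0.04,-0.01],[-0.032,0.08,-0.015],[-0.048,0.12,-0.015],[-0.064,0.16,-0.015],[-0.07,0.178,-0.015]], delta_rot=[[0,0,0.03],[0,0,0.07],[0,0,0.11],[0,0,0.125],[0,0,0.125]], gripper=[1,1,1,1,1])

```text
time: 10.85
position: [632.6, 196.8, 267.0]
ee_rot: [-0.177, -3.134, -0.001]
ft_force: [-0.2, -0.3, 0.1]
width: 85.6
grip_force: 0.0
```

Request:
jog_arm(offset=[[0,0,0],[0,0,0],[0,0,0]], delta_rot=[[0,0,0],[0,0,0],[0,0,0]], gripper=[1,1,1])

```text
time: 11.15
position: [632.7, 192.0, 268.3]
ee_rot: [-0.181, -3.135, 0.001]
ft_force: [-0.1, -0.6, -0.7]
width: 85.6
grip_force: 0.0
```

```bash
python3 - <<'E'
from h import *
p,d,ps=shot('w5');C=cloud('wrist',d,ps)
m=(C[...,2]>137)&(C[...,2]<146)&(np.hypot(C[...,0]-636,C[...,1]-192)<50);q=C[m][:,:2].astype(np.float32)
print('tin',cv2.minEnclosingCircle(q),q.mean(0),'carton',rect(C,92,98,(636,180),90))
print('case',rect(C,42,49,(630,180),100))
pt,dt=cams.camera('top');C=cloud('top',dt)
m=(C[...,2]>137)&(C[...,2]<146)&(np.hypot(C[...,0]-636,C[...,1]-192)<50);print('top',m.sum())
plan(636,192,158,83.3)
E
```

```text
tin ((643.4268188476562, 194.24398803710938), 29.219385147094727) [642.3948  194.45143] carton (array([608.8, 197.9]), array([56.9, 51.4]), 83.5, 2045, array([602.3, 198.4]), 94.6)
case (array([575.4, 207.4]), array([59.8, 23.7]), 77.7, 898, array([574.5, 206.9]), 44.5)
top 42
pos [632.9 191.9 268.8] q6 -1.24 w 85.4 off [-0.0031  0.0005  0.1108] rotz 0.0 tilt [-0. -0. -1.] t 11.25
```

View pics/w5.png

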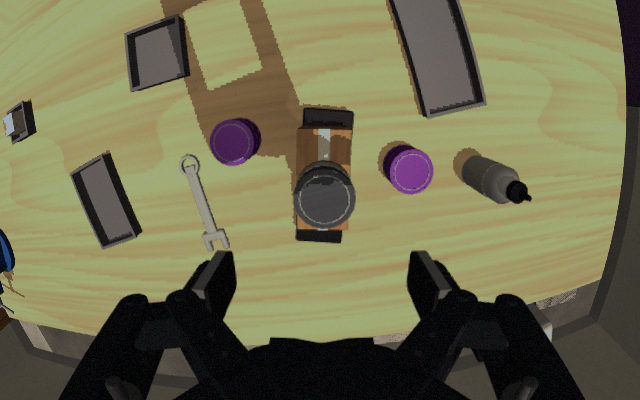

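Request:
jog_arm(offset=[[-0.01,0.003,0.03],[-0.01,0.003,0.07],[-0.01,0.003,0.1],[-0.01,0.003,0.125],[-0.01,0.003,0.14]], delta_rot=[[0,0,0],[0,0,0],[0,0,0],[0,0,0],[0,0,0]], gripper=[1,1,1,1,1])

```text
time: 11.75
position: [642.0, 193.7, 126.1]
ee_rot: [-0.182, -3.133, 0.002]
ft_force: [-0.0, 0.7, -0.1]
width: 85.2
grip_force: 0.0
```

Request:
jog_arm(offset=[[0,0,0.007],[0,0,0.0135],[0,0,0.0135],[0,0,0.0135],[0,0,0.0135]], delta_rot=[[0,0,0],[0,0,0],[0,0,0],[0,0,0],[0,0,0]], gripper=[1,1,1,0.7,0.6], force=50)

```text
time: 12.25
position: [644.1, 195.3, 116.8]
ee_rot: [0.18, 3.134, 0.001]
ft_force: [0.5, 0.3, 0.8]
width: 68.1
grip_force: 0.0
```

Request:
jog_arm(offset=[[0,0,0],[0,0,0],[0,0,0],[0,0,0],[0,0,0]], delta_rot=[[0,0,0],[0,0,0],[0,0,0],[0,0,0],[0,0,0]], gripper=[0.5,0.4,0.35,-1,-1])

```text
time: 12.75
position: [643.9, 195.0, 116.3]
ee_rot: [0.18, 3.135, 0.0]
ft_force: [-0.8, -1.7, 5.3]
width: 56.2
grip_force: 53.6
```

Request:
jog_arm(offset=[[0,0,0],[0,0,0],[0,0,0]], delta_rot=[[0,0,0],[0,0,0],[0,0,0]], gripper=[-1,-1,-1])

```text
time: 13.05
position: [643.9, 195.0, 116.4]
ee_rot: [0.18, 3.135, 0.0]
ft_force: [-0.6, -1.7, 5.4]
width: 56.6
grip_force: 53.6
```

Request:
jog_arm(offset=[[0,0,-0.005],[0,0,-0.015],[0,0,-0.03],[0,0,-0.05],[0,0,-0.06]], delta_rot=[[0,0,0],[0,0,0],[0,0,0],[0,0,0],[0,0,0]], gripper=[-1,-1,-1,-1,-1])

```text
time: 13.55
position: [644.4, 195.5, 178.7]
ee_rot: [0.18, 3.133, 0.002]
ft_force: [0.9, 0.1, -1.2]
width: 56.3
grip_force: 53.4
```

Request:
jog_arm(offset=[[0.012,-0.016,0],[0.029,-0.039,0],[0.047,-0.065,0],[0.066,-0.09,0],[0.086,-0.1165,0]], delta_rot=[[0,0,0],[0,0,0],[0,0,0],[0,0,0],[0,0,0]], gripper=[-1,-1,-1,-1,-1])

```text
time: 14.05
position: [543.9, 88.6, 175.9]
ee_rot: [0.18, 3.136, 0.0]
ft_force: [0.7, -0.0, -1.6]
width: 56.3
grip_force: 53.5
```

Request:
jog_arm(offset=[[0.02,-0.027,0],[0.04,-0.054,0],[0.06,-0.082,0],[0.075,-0.103,0],[0.0855,-0.1165,0]], delta_rot=[[0,0,0],[0,0,0],[0,0,0],[0,0,0],[0,0,0]], gripper=[-1,-1,-1,-1,-1])

```text
time: 14.55
position: [445.4, -17.9, 176.0]
ee_rot: [0.181, 3.135, -0.001]
ft_force: [0.2, 0.4, -1.5]
width: 56.4
grip_force: 53.5
```

Request:
jog_arm(offset=[[0,0,0.01],[0,0,0.03],[0,0,0.05],[0,0,0.07],[0,0,0.08]], delta_rot=[[0,0,0],[0,0,0],[0,0,0],[0,0,0],[0,0,0]], gripper=[-1,-1,-1,-1,-1])

```text
time: 15.05
position: [445.5, -16.1, 93.4]
ee_rot: [-0.179, -3.134, -0.001]
ft_force: [0.7, -0.2, -2.4]
width: 56.1
grip_force: 53.6
```

Request:
jog_arm(offset=[[0,0,0],[0,0,0]], delta_rot=[[0,0,0],[0,0,0]], gripper=[-1,-1])

```text
time: 15.25
position: [446.7, -16.5, 95.8]
ee_rot: [0.18, 3.136, 0.0]
ft_force: [-0.4, -0.2, -1.3]
width: 56.3
grip_force: 53.6
```

```bash
python3 - <<'E'
from h import *
p,d,ps=shot('w6');C=cloud('wrist',d,ps);print('sq',rect(C,15,30,(446,-16),75))
plan(446,-16.3,25,83.3);print(ctrl.state()['ft_force'])
E
```

```text
sq (array([441. , -16.3]), array([80.8, 90.6]), 0.9, 2437, array([423.5, -14.3]), 24.3)
pos [447.1 -16.7  96.4] q6 -1.61 w 56.4 off [0.0013 0.0003 0.0714] rotz 0.002 tilt [ 0.002 -0.    -1.   ] t 15.3
[-0.08248581  0.27609323 -1.61646843]
```

View pics/w6.png

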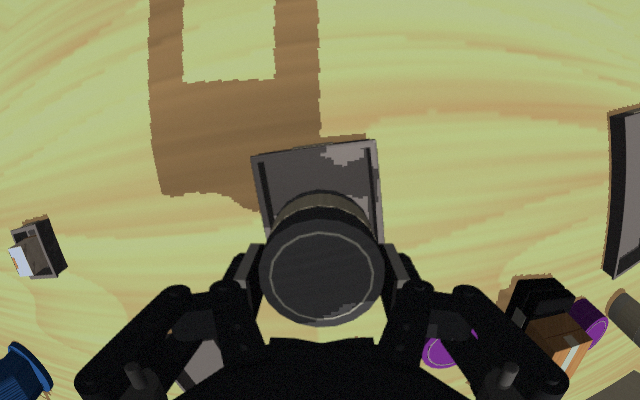

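Request:
jog_arm(offset=[[0.001,0,0.02],[0.001,0,0.04],[0.001,0,0.055],[0.001,0,0.062],[0.001,0,0.066]], delta_rot=[[0,0,0],[0,0,0],[0,0,0],[0,0,0],[0,0,0]], gripper=[-1,-1,-1,-1,-1])

```text
time: 15.8
position: [445.7, -16.7, 29.6]
ee_rot: [0.18, 3.136, -0.0]
ft_force: [0.0, 0.0, -2.6]
width: 56.2
grip_force: 53.6
```

Request:
jog_arm(offset=[[0,0,0.001],[0,0,0.002],[0,0,0.004],[0,0,0.005],[0,0,0.006]], delta_rot=[[0,0,0],[0,0,0],[0,0,0],[0,0,0],[0,0,0]], gripper=[-1,-1,-1,-1,-1])

```text
time: 16.3
position: [445.6, -16.7, 24.2]
ee_rot: [0.18, 3.136, -0.0]
ft_force: [-7.8, 1.1, 17.8]
width: 56.3
grip_force: 55.0
```

Request:
jog_arm(offset=[[0,0,0],[0,0,0]], delta_rot=[[0,0,0],[0,0,0]], gripper=[-1,-1])

```text
time: 16.5
position: [445.6, -16.7, 24.3]
ee_rot: [0.18, 3.136, -0.0]
ft_force: [-4.3, 0.5, 8.2]
width: 56.0
grip_force: 54.6
```

Request:
jog_arm(offset=[[0,0,0],[0,0,0],[0,0,0],[0,0,-0.01],[0,0,-0.04]], delta_rot=[[0,0,0],[0,0,0],[0,0,0],[0,0,0],[0,0,0]], gripper=[0.6,1,1,1,1])

```text
time: 17.0
position: [442.6, -16.3, 61.4]
ee_rot: [-0.18, -3.13, -0.001]
ft_force: [0.7, -1.1, -0.2]
width: 85.3
grip_force: 0.0
```

Request:
jog_arm(offset=[[0,0,-0.04],[0,0,-0.08],[0,0,-0.12],[0,0,-0.15],[0,0,-0.15]], delta_rot=[[0,0,0],[0,0,0],[0,0,0],[0,0,0],[0,0,0]], gripper=[1,1,1,1,1])

```text
time: 17.5
position: [448.1, -17.1, 219.6]
ee_rot: [0.18, 3.127, -0.001]
ft_force: [1.1, -0.0, -0.3]
width: 85.4
grip_force: 0.0
```

```bash
python3 - <<'E'
from h import *
p,d,ps=shot('w7');C=cloud('wrist',d,ps);print('sq',rect(C,15,30,(446,-16),75),'tin',rect(C,44,54,(446,-16),50))
E
```

```text
sq (array([446.3, -16.2]), array([90.9, 91. ]), 0.9, 1603, array([447.7, -16.7]), 24.3) tin (array([445.9, -15.8]), array([57.5, 57.2]), 13.8, 2350, array([444.9, -15.7]), 48.5)
```

Request:
jog_arm(offset=[[-0.016,0.023,0],[-0.036,0.053,0],[-0.056,0.082,0],[-0.07,0.105,0],[-0.079,0.115,0]], delta_rot=[[0,0,0],[0,0,0],[0,0,0],[0,0,0],[0,0,0]], gripper=[1,1,1,1,1])

```text
time: 18.05
position: [536.8, 90.5, 211.6]
ee_rot: [-0.177, -3.134, -0.0]
ft_force: [-0.3, -0.4, 0.3]
width: 85.5
grip_force: 0.0
```

Request:
jog_arm(offset=[[-0.02,0.029,0],[-0.04,0.058,0],[-0.06,0.087,0],[-0.075,0.108,0],[-0.079,0.115,0]], delta_rot=[[0,0,0],[0,0,0],[0,0,0],[0,0,0],[0,0,0]], gripper=[1,1,1,1,1])

```text
time: 18.55
position: [628.6, 195.4, 211.2]
ee_rot: [-0.178, -3.134, 0.001]
ft_force: [-0.0, 0.3, -0.6]
width: 85.8
grip_force: 0.0
```

Request:
jog_arm(offset=[[0,0,0],[0,0,0],[0,0,0]], delta_rot=[[0,0,0],[0,0,0],[0,0,0]], gripper=[1,1,1])

```text
time: 18.85
position: [627.9, 192.8, 213.2]
ee_rot: [-0.181, -3.136, 0.001]
ft_force: [0.5, -0.7, -0.4]
width: 85.4
grip_force: 0.0
```

```bash
python3 - <<'E'
from h import *
p,d,ps=shot('w8');C=cloud('wrist',d,ps);print('carton',rect(C,91,99,(636,192),85))
for c in [(570,207),(700,180)]:print('case',rect(C,41,49,c,45))
plan(637.9,194.5,65,83.3)
E
```

```text
carton (array([637.7, 194.3]), array([ 56.6, 111.5]), 83.0, 7405, array([634.2, 194.6]), 94.6)
case (array([574.8, 206.8]), array([61.8, 24.1]), 77.5, 1247, array([574.3, 206.8]), 44.4)
case (array([723.7, 179. ]), array([59.9, 13.6]), 80.6, 458, array([724. , 179.9]), 44.7)
pos [628.1 192.8 213.5] q6 -1.24 w 85.2 off [-0.0095  0.0029  0.1484] rotz 0.001 tilt [-0. -0. -1.] t 18.9
```

View pics/w8.png

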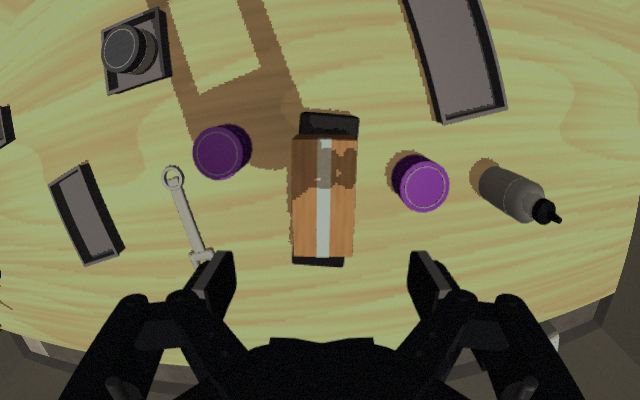

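Request:
jog_arm(offset=[[-0.0095,0.003,0.03],[-0.0095,0.003,0.07],[-0.0095,0.003,0.1],[-0.0095,0.003,0.125],[-0.0095,0.003,0.14]], delta_rot=[[0,0,0],[0,0,0.003],[0,0,0.003],[0,0,0.003],[0,0,0.003]], gripper=[1,1,1,1,1])

```text
time: 19.4
position: [636.7, 194.6, 70.8]
ee_rot: [-0.189, -3.133, 0.002]
ft_force: [-0.7, -0.7, 0.9]
width: 85.3
grip_force: 0.0
```

Request:
jog_arm(offset=[[0,0,0.005],[0,0,0.0085],[0,0,0.0085],[0,0,0.0085],[0,0,0.0085]], delta_rot=[[0,0,0],[0,0,0],[0,0,0],[0,0,0],[0,0,0]], gripper=[1,1,1,0.7,0.6], force=80)

```text
time: 19.9
position: [639.3, 195.9, 66.3]
ee_rot: [0.187, 3.134, 0.001]
ft_force: [0.5, 0.5, -0.2]
width: 68.2
grip_force: 0.0
```

Request:
jog_arm(offset=[[0,0,0],[0,0,0],[0,0,0],[0,0,0],[0,0,0]], delta_rot=[[0,0,0],[0,0,0],[0,0,0],[0,0,0],[0,0,0]], gripper=[0.5,0.4,0.35,-1,-1])

```text
time: 20.4
position: [639.0, 195.3, 65.7]
ee_rot: [0.188, 3.135, -0.0]
ft_force: [-1.0, -3.9, 5.5]
width: 54.6
grip_force: 86.6
```

Request:
jog_arm(offset=[[0,0,0],[0,0,0],[0,0,0]], delta_rot=[[0,0,0],[0,0,0],[0,0,0]], gripper=[-1,-1,-1])

```text
time: 20.7
position: [638.9, 195.3, 65.7]
ee_rot: [0.188, 3.135, -0.0]
ft_force: [-0.3, -4.0, 5.7]
width: 54.6
grip_force: 86.6
```

Request:
jog_arm(offset=[[0,0,-0.003],[0,0,-0.008],[0,0,-0.015],[0,0,-0.02],[0,0,-0.02]], delta_rot=[[0,0,0],[0,0,0],[0,0,0],[0,0,0],[0,0,0]], gripper=[-1,-1,-1,-1,-1])

```text
time: 21.2
position: [639.1, 196.0, 86.1]
ee_rot: [0.187, 3.134, 0.001]
ft_force: [-0.1, 0.2, -4.2]
width: 54.8
grip_force: 85.4
```

```bash
python3 - <<'E'
from h import *
p,d,ps=shot('w9');C=cloud('wrist',d,ps);print(ctrl.state()['ft_torque'],ctrl.state()['ft_force'])
m=(np.hypot(C[...,0]-600,C[...,1]-199)<20)&(C[...,2]>100)
q=C[m];A=np.c_[q[:,:2]-[637,194],np.ones(len(q))];print(len(q),np.linalg.lstsq(A,q[:,2],rcond=None)[0])
plan(647.5,-164.2,200,101.7)
E
```

```text
[ 0.03664789  0.03314403 -0.03457923] [ 0.23899958 -0.01045987 -5.15979637]
8069 [ 4.77891366e-02 -2.22037410e-03  1.16521470e+02]
pos [638.8 195.9  85.6] q6 -1.23 w 54.7 off [-0.0516 -0.3564 -0.1146] rotz -0.206 tilt [ 0.001  0.    -1.   ] t 21.25
```

Request:
jog_arm(offset=[[0,0,-0.005],[0,0,-0.015],[0,0,-0.03],[0,0,-0.045],[0,0,-0.055]], delta_rot=[[0,0,0],[0,0,0],[0,0,0],[0,0,0],[0,0,0]], gripper=[-1,-1,-1,-1,-1], force=110)

```text
time: 21.75
position: [639.5, 195.9, 143.0]
ee_rot: [0.187, 3.133, 0.002]
ft_force: [0.5, -0.5, -4.4]
width: 54.0
grip_force: 121.7
```

Request:
jog_arm(offset=[[-0.0015,-0.01,0],[-0.0044,-0.03,0],[-0.0085,-0.058,0],[-0.013,-0.088,0],[-0.0175,-0.119,0]], delta_rot=[[0,0,0],[0,0,0],[0,0,0],[0,0,0],[0,0,0]], gripper=[-1,-1,-1,-1,-1])

```text
time: 22.25
position: [641.0, 73.8, 139.2]
ee_rot: [-0.187, -3.135, 0.001]
ft_force: [0.1, -0.1, -5.0]
width: 54.1
grip_force: 122.0
```

Request:
jog_arm(offset=[[-0.0044,-0.03,0],[-0.0088,-0.06,0],[-0.013,-0.09,0],[-0.0175,-0.119,0],[-0.021,-0.143,0]], delta_rot=[[0,0,-0.03],[0,0,-0.07],[0,0,-0.12],[0,0,-0.17],[0,0,-0.207]], gripper=[-1,-1,-1,-1,-1])

```text
time: 22.75
position: [644.7, -71.6, 139.3]
ee_rot: [0.326, -3.124, 0.001]
ft_force: [0.3, -0.5, -4.3]
width: 54.2
grip_force: 122.0
```

```bash
python3 - <<'E'
from h import *
plan(647.5,-164.3,145,101.7)
E
```

```text
pos [644.7 -71.6 139.3] q6 -1.97 w 54.2 off [ 0.0164 -0.0913 -0.0056] rotz 0.002 tilt [-0.001 -0.    -1.   ] t 22.75
```

Request:
jog_arm(offset=[[0.005,-0.028,0],[0.01,-0.053,0],[0.014,-0.075,0],[0.0165,-0.09,0],[0.0165,-0.094,0]], delta_rot=[[0,0,0],[0,0,0],[0,0,0],[0,0,0],[0,0,0]], gripper=[-1,-1,-1,-1,-1])

```text
time: 23.25
position: [647.8, -166.6, 139.4]
ee_rot: [0.319, -3.125, 0.0]
ft_force: [-0.2, 0.5, -4.7]
width: 54.2
grip_force: 122.0
```

Request:
jog_arm(offset=[[0,0,0],[0,0,0],[0,0,0]], delta_rot=[[0,0,0],[0,0,0],[0,0,0]], gripper=[-1,-1,-1])

```text
time: 23.55
position: [648.5, -163.2, 139.7]
ee_rot: [0.325, -3.125, -0.001]
ft_force: [0.3, 0.1, -5.0]
width: 54.3
grip_force: 122.0
```

```bash
python3 - <<'E'
from h import *
p,d,ps=shot('w10');C=cloud('wrist',d,ps);print('med',rect(C,15,30,(647,-165),105))
print('carton',rect(C,150,185,(647,-165),90))
r=Ro.from_rotvec(ps[1]).inv().apply((C-ps[0]).reshape(-1,3)).reshape(C.shape)
m=(abs(r[...,1])<22)&(r[...,0]>15)&(r[...,0]<50)&(C[...,2]>145);q=r[m];A=np.c_[q[:,:2],np.ones(len(q))];print(len(q),np.linalg.lstsq(A,q[:,2],rcond=None)[0])
plan(647.5,-164.3,25,101.7)
E
```

```text
med (array([ 591.3, -175.8]), array([28.1, 88.5]), 11.8, 1021, array([ 585. , -176.2]), 24.3)
carton (array([ 638.7, -164.4]), array([94.1, 81.9]), 10.2, 27673, array([ 630.7, -166.4]), 168.4)
15614 [ 1.96247099e+00 -1.07690012e-02 -1.06973203e+02]
pos [ 648.5 -163.3  139.8] q6 -2.1 w 54.0 off [ 0.0011 -0.0008  0.1148] rotz 0.002 tilt [-0.  0. -1.] t 23.6
```

View pics/w10.png

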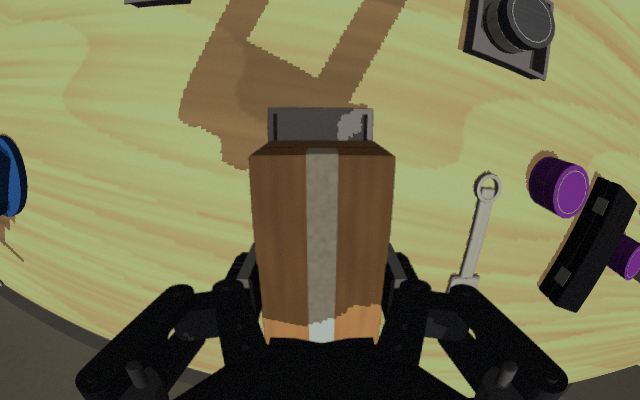

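Request:
jog_arm(offset=[[0,0,0.02],[0,0,0.045],[0,0,0.07],[0,0,0.088],[0,0,0.098]], delta_rot=[[0,0,0],[0,0,0],[0,0,0],[0,0,0],[0,0,0]], gripper=[-1,-1,-1,-1,-1], force=80)

```text
time: 24.1
position: [647.2, -163.5, 39.5]
ee_rot: [0.323, -3.122, -0.002]
ft_force: [-0.1, -0.8, -4.8]
width: 54.0
grip_force: 122.1
```

Request:
jog_arm(offset=[[0,0,0.002],[0,0,0.005],[0,0,0.008],[0,0,0.011],[0,0,0.013]], delta_rot=[[0,0,0],[0,0,0],[0,0,0],[0,0,0],[0,0,0]], gripper=[-1,-1,-1,-1,-1])

```text
time: 24.6
position: [648.8, -164.6, 29.2]
ee_rot: [-0.322, 3.124, -0.001]
ft_force: [-0.1, 0.5, -4.7]
width: 54.1
grip_force: 122.1
```

Request:
jog_arm(offset=[[0,0,0.001],[0,0,0.002],[0,0,0.003],[0,0,0.004],[0,0,0.005]], delta_rot=[[0,0,0],[0,0,0],[0,0,0],[0,0,0],[0,0,0]], gripper=[-1,-1,-1,-1,-1])

```text
time: 25.1
position: [648.5, -164.5, 23.9]
ee_rot: [-0.323, 3.125, -0.0]
ft_force: [-5.2, 1.4, 4.1]
width: 54.1
grip_force: 123.5
```

Request:
jog_arm(offset=[[0,0,0.0005],[0,0,0.0005],[0,0,0.0005],[0,0,0],[0,0,0]], delta_rot=[[0,0,0],[0,0,0],[0,0,0],[0,0,0],[0,0,0]], gripper=[-1,0.45,0.7,1,1])

```text
time: 25.6
position: [648.8, -164.6, 24.2]
ee_rot: [-0.323, 3.124, -0.001]
ft_force: [0.5, 0.2, 0.2]
width: 85.5
grip_force: 0.0
```

Request:
jog_arm(offset=[[0,0,0],[0,0,-0.01],[0,0,-0.04],[0,0,-0.08],[0,0,-0.12]], delta_rot=[[0,0,0],[0,0,0],[0,0,0],[0,0,0],[0,0,0]], gripper=[1,1,1,1,1])

```text
time: 26.1
position: [647.9, -164.3, 145.3]
ee_rot: [0.322, -3.124, -0.001]
ft_force: [0.5, -1.0, 0.3]
width: 85.4
grip_force: 0.0
```

Request:
jog_arm(offset=[[0,0,-0.03],[0,0,-0.05],[0,0,-0.05]], delta_rot=[[0,0,0],[0,0,0],[0,0,0]], gripper=[1,1,1])

```text
time: 26.4
position: [650.7, -165.2, 199.7]
ee_rot: [-0.322, 3.117, -0.005]
ft_force: [0.2, 0.1, -0.1]
width: 85.6
grip_force: 0.0
```

```bash
python3 - <<'E'
from h import *
p,d,ps=shot('w11');C=cloud('wrist',d,ps);print('med',rect(C,15,30,(647,-165),105),'carton',rect(C,46,60,(647,-165),85))
m=(C[...,2]>46)&(C[...,2]<60)&(np.hypot(C[...,0]-647,C[...,1]+165)<50);q=C[m];print(np.linalg.lstsq(np.c_[q[:,:2]-[647,-165],np.ones(len(q))],q[:,2],rcond=None)[0])
plan(636,193,190,79.4)
E
```

```text
med (array([ 647.3, -164.6]), array([142.8,  88.2]), 11.5, 2070, array([ 638.2, -166.4]), 24.4) carton (array([ 648.1, -164.2]), array([111.3,  56. ]), 11.5, 6359, array([ 645.3, -164.8]), 52.6)
[1.26538210e-03 6.86932383e-04 5.26298858e+01]
pos [ 649.7 -164.9  196.7] q6 -2.1 w 85.3 off [-0.0597  0.3531  0.0061] rotz 0.249 tilt [ 0.005 -0.002 -1.   ] t 26.45
```

Request:
jog_arm(offset=[[-0.006,0.036,0],[-0.013,0.075,0],[-0.019,0.112,0],[-0.026,0.15,0],[-0.03,0.176,0]], delta_rot=[[0,0,0],[0,0,0],[0,0,0],[0,0,0],[0,0,0]], gripper=[1,1,1,1,1])

```text
time: 26.95
position: [640.4, 16.6, 191.6]
ee_rot: [0.324, -3.122, -0.002]
ft_force: [0.6, 0.6, -0.9]
width: 85.4
grip_force: 0.0
```

Request:
jog_arm(offset=[[-0.007,0.04,0],[-0.014,0.08,0],[-0.02,0.12,0],[-0.027,0.158,0],[-0.03,0.176,0]], delta_rot=[[0,0,0.06],[0,0,0.12],[0,0,0.18],[0,0,0.248],[0,0,0.248]], gripper=[1,1,1,1,1])

```text
time: 27.45
position: [633.6, 195.6, 191.6]
ee_rot: [-0.289, -3.125, 0.0]
ft_force: [0.1, 0.3, -0.1]
width: 85.2
grip_force: 0.0
```

Request:
jog_arm(offset=[[0,0,0],[0,0,0],[0,0,0]], delta_rot=[[0,0,0],[0,0,0],[0,0,0]], gripper=[1,1,1])

```text
time: 27.75
position: [635.2, 190.8, 193.1]
ee_rot: [-0.289, -3.127, 0.001]
ft_force: [0.1, 0.1, -0.1]
width: 85.2
grip_force: 0.0
```

```bash
python3 - <<'E'
from h import *
p,d,ps=shot('w12');C=cloud('wrist',d,ps);print('case',rect(C,41,49,(647,193),100),'long',rect(C,15,30,(477,362),140))
plan(646.7,193.4,20,79.4)
E
```

```text
case (array([647.1, 193.4]), array([ 60.5, 170.3]), 78.9, 9824, array([640.6, 194.5]), 44.6) long (array([516.9, 369. ]), array([127.3,  93.8]), 9.8, 1741, array([531.8, 370.9]), 23.9)
pos [635.3 190.7 193.4] q6 -1.17 w 85.7 off [-0.0108  0.0048  0.1734] rotz 0.0 tilt [-0.001 -0.001 -1.   ] t 27.8
```

View pics/w12.png

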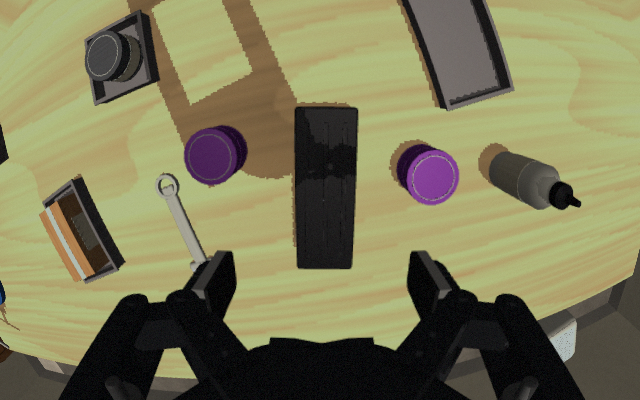

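Request:
jog_arm(offset=[[-0.011,0.0048,0.03],[-0.011,0.0048,0.075],[-0.011,0.0048,0.115],[-0.011,0.0048,0.145],[-0.011,0.0048,0.16]], delta_rot=[[0,0,0],[0,0,0.005],[0,0,0.005],[0,0,0.005],[0,0,0.005]], gripper=[1,1,1,1,1])

```text
time: 28.3
position: [644.7, 193.1, 29.7]
ee_rot: [-0.302, -3.122, 0.003]
ft_force: [0.6, -0.0, -0.5]
width: 85.5
grip_force: 0.0
```

Request:
jog_arm(offset=[[0,0,0.007],[0,0,0.0135],[0,0,0.0135],[0,0,0.0135],[0,0,0.0135]], delta_rot=[[0,0,0],[0,0,0],[0,0,0],[0,0,0],[0,0,0]], gripper=[1,1,1,0.75,0.65], force=110)

```text
time: 28.8
position: [648.0, 195.4, 22.0]
ee_rot: [0.3, 3.125, 0.001]
ft_force: [-0.1, -0.5, 0.2]
width: 70.6
grip_force: 0.0
```

Request:
jog_arm(offset=[[0,0,0],[0,0,0],[0,0,0],[0,0,0],[0,0,0]], delta_rot=[[0,0,0],[0,0,0],[0,0,0],[0,0,0],[0,0,0]], gripper=[0.55,0.45,0.4,-1,-1])

```text
time: 29.3
position: [647.7, 194.2, 22.2]
ee_rot: [0.301, 3.126, -0.002]
ft_force: [-4.3, -5.5, 9.7]
width: 57.3
grip_force: 120.2
```

Request:
jog_arm(offset=[[0,0,0],[0,0,0],[0,0,0]], delta_rot=[[0,0,0],[0,0,0],[0,0,0]], gripper=[-1,-1,-1])

```text
time: 29.6
position: [647.6, 194.3, 22.2]
ee_rot: [0.301, 3.126, -0.002]
ft_force: [-5.0, -6.5, 11.3]
width: 58.0
grip_force: 120.2
```

Request:
jog_arm(offset=[[0,0,-0.003],[0,0,-0.008],[0,0,-0.015],[0,0,-0.02],[0,0,-0.02]], delta_rot=[[0,0,0],[0,0,0],[0,0,0],[0,0,0],[0,0,0]], gripper=[-1,-1,-1,-1,-1])

```text
time: 30.1
position: [647.7, 195.4, 41.5]
ee_rot: [0.3, 3.126, 0.001]
ft_force: [0.5, 0.2, -6.5]
width: 57.8
grip_force: 118.3
```

```bash
python3 - <<'E'
from h import *
p,d,ps=shot('w13');C=cloud('wrist',d,ps);print(ctrl.state()['ft_torque'],ctrl.state()['ft_force'])
m=(np.hypot(C[...,0]-595,C[...,1]-203)<22)&(C[...,2]>40)
q=C[m];A=np.c_[q[:,:2]-[647,193],np.ones(len(q))];print(len(q),np.linalg.lstsq(A,q[:,2],rcond=None)[0])
plan(480,362.5,145,100)
E
```

```text
[ 0.03687645 -0.05978351 -0.05283456] [ 0.59871495  1.20683694 -6.60316599]
10563 [-1.43621762  0.5163838  -8.12609709]
pos [647.4 195.3  41. ] q6 -1.16 w 57.8 off [ 0.1961  0.1323 -0.1042] rotz -0.233 tilt [ 0.001  0.    -1.   ] t 30.15
```

Request:
jog_arm(offset=[[0,0,-0.005],[0,0,-0.015],[0,0,-0.03],[0,0,-0.05],[0,0,-0.065]], delta_rot=[[0,0,0],[0,0,0],[0,0,0],[0,0,0],[0,0,0]], gripper=[-1,-1,-1,-1,-1])

```text
time: 30.65
position: [647.8, 195.3, 108.2]
ee_rot: [0.3, 3.125, 0.001]
ft_force: [1.2, -0.2, -6.8]
width: 57.6
grip_force: 118.5
```

Request:
jog_arm(offset=[[0.008,0.0055,0],[0.022,0.015,0],[0.04,0.027,0],[0.06,0.0405,0],[0.08,0.054,0]], delta_rot=[[0,0,0],[0,0,0],[0,0,0],[0,0,0],[0,0,0]], gripper=[-1,-1,-1,-1,-1])

```text
time: 31.15
position: [575.7, 264.5, 103.4]
ee_rot: [-0.3, -3.124, 0.001]
ft_force: [0.2, -0.3, -6.6]
width: 57.8
grip_force: 118.5
```

Request:
jog_arm(offset=[[0.021,0.014,0],[0.042,0.028,0],[0.063,0.042,0],[0.084,0.056,0],[0.1,0.067,0]], delta_rot=[[0,0,-0.03],[0,0,-0.08],[0,0,-0.13],[0,0,-0.19],[0,0,-0.233]], gripper=[-1,-1,-1,-1,-1])

```text
time: 31.65
position: [489.7, 349.4, 103.5]
ee_rot: [0.281, -3.126, 0.001]
ft_force: [-0.5, -0.4, -6.3]
width: 57.8
grip_force: 118.4
```

Request:
jog_arm(offset=[[0.006,0.004,0],[0.01,0.007,0],[0.01,0.007,0],[0.01,0.007,0],[0.01,0.007,0]], delta_rot=[[0,0,0],[0,0,0],[0,0,0],[0,0,0],[0,0,0]], gripper=[-1,-1,-1,-1,-1])

```text
time: 32.15
position: [482.8, 352.8, 105.3]
ee_rot: [-0.271, 3.13, -0.0]
ft_force: [-0.3, 0.9, -6.7]
width: 58.0
grip_force: 118.7
```

```bash
python3 - <<'E'
from h import *
p,d,ps=shot('w14');C=cloud('wrist',d,ps);print('long',rect(C,15,30,(480,362),145))
pt,dt=cams.camera('top');Ct=cloud('top',dt);print('top case',rect(Ct,115,145,(480,362),110),'long',rect(Ct,14,32,(480,362),140))
plan(480,362.5,25,100)
E
```

```text
long (array([447. , 357.2]), array([135.9,  92.6]), 10.1, 1317, array([392.9, 355.3]), 24.3)
top case (array([533.9, 359.3]), array([63.4, 58.3]), 12.4, 421, array([541.3, 353.6]), 128.1) long (array([482.6, 327.5]), array([205. ,  42.6]), 3.9, 214, array([478.1, 321.8]), 24.7)
pos [482.8 352.8 105.3] q6 -1.2 w 57.5 off [0.0011 0.01   0.0803] rotz -0.001 tilt [ 0. -0. -1.] t 32.25
```

View pics/w14.png

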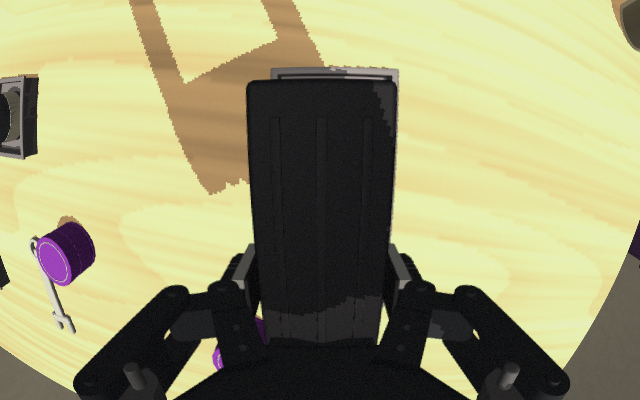

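Request:
jog_arm(offset=[[0.001,0.006,0.005],[0.001,0.011,0.02],[0.001,0.011,0.035],[0.001,0.011,0.045],[0.001,0.011,0.05]], delta_rot=[[0,0,0],[0,0,0],[0,0,0],[0,0,0],[0,0,0]], gripper=[-1,-1,-1,-1,-1])

```text
time: 32.75
position: [477.8, 363.0, 52.4]
ee_rot: [0.273, -3.126, 0.003]
ft_force: [0.6, -0.3, -6.7]
width: 57.7
grip_force: 118.7
```

Request:
jog_arm(offset=[[0,0,0],[0,0,0.006],[0,0,0.012],[0,0,0.018],[0,0,0.022]], delta_rot=[[0,0,0],[0,0,0],[0,0,0],[0,0,0],[0,0,0]], gripper=[-1,-1,-1,-1,-1])

```text
time: 33.25
position: [479.1, 363.8, 32.7]
ee_rot: [0.273, -3.129, 0.0]
ft_force: [-0.9, 0.3, -6.9]
width: 58.1
grip_force: 118.7
```

Request:
jog_arm(offset=[[0,0,0.0015],[0,0,0.003],[0,0,0.0045],[0,0,0.006],[0,0,0.0075]], delta_rot=[[0,0,0],[0,0,0],[0,0,0],[0,0,0],[0,0,0]], gripper=[-1,-1,-1,-1,-1])

```text
time: 33.75
position: [479.4, 364.1, 25.9]
ee_rot: [-0.273, 3.129, 0.0]
ft_force: [0.5, 0.3, -7.0]
width: 57.7
grip_force: 118.7
```

Still free; lower until it touches, then release.

Request:
jog_arm(offset=[[0,0,0.0005],[0,0,0.001],[0,0,0.0015],[0,0,0.0015]], delta_rot=[[0,0,0],[0,0,0],[0,0,0],[0,0,0]], gripper=[-1,-1,-1,-1])

```text
time: 34.15
position: [479.3, 364.0, 25.2]
ee_rot: [0.274, -3.13, 0.0]
ft_force: [-4.9, -2.3, 2.9]
width: 58.0
grip_force: 120.1
```

Request:
jog_arm(offset=[[0,0,0],[0,0,0],[0,0,0],[0,0,0],[0,0,0]], delta_rot=[[0,0,0],[0,0,0],[0,0,0],[0,0,0],[0,0,0]], gripper=[0.5,0.7,1,1,1])

```text
time: 34.65
position: [479.5, 364.1, 24.5]
ee_rot: [-0.273, 3.129, 0.0]
ft_force: [0.4, -0.8, 0.6]
width: 85.4
grip_force: 0.0
```

Request:
jog_arm(offset=[[0,0,-0.01],[0,0,-0.04],[0,0,-0.08],[0,0,-0.12],[0,0,-0.16]], delta_rot=[[0,0,0],[0,0,0],[0,0,0],[0,0,0],[0,0,0]], gripper=[1,1,1,1,1])

```text
time: 35.15
position: [479.2, 363.9, 186.7]
ee_rot: [-0.273, 3.129, 0.0]
ft_force: [0.9, 0.0, -0.1]
width: 85.6
grip_force: 0.0
```

Request:
jog_arm(offset=[[0,0,-0.02],[0,0,-0.04],[0,0,-0.05],[0,0,-0.05],[0,0,-0.05]], delta_rot=[[0,0,0],[0,0,0],[0,0,0],[0,0,0],[0,0,0]], gripper=[1,1,1,1,1])

```text
time: 35.65
position: [479.1, 363.8, 233.5]
ee_rot: [0.273, -3.129, 0.001]
ft_force: [0.4, -0.1, -0.2]
width: 85.1
grip_force: 0.0
```

```bash
python3 - <<'E'
from h import *
p,d,ps=shot('w15');C=cloud('wrist',d,ps);print('long',rect(C,15,30,(480,362),125),'case',rect(C,42,54,(480,362),105))
pt,dt=cams.camera('top');cv2.imwrite('pics/top1.png',pt[...,::-1]);C=cloud('top',dt)
for n,a,b,c,r in [('bulb',42,52,(466,-357),40),('tin',44,54,(446,-16),50),('carton',47,59,(647,-165),80)]:print(n,rect(C,a,b,c,r))
print(ps[0],ctrl.state()['ft_force'])
E
```

```text
long (array([480.1, 362.5]), array([203.3,  92.8]), 9.8, 2358, array([472.8, 361.6]), 24.3) case (array([479.2, 364.8]), array([168.7,  61. ]), 10.0, 8083, array([474.4, 363.6]), 47.6)
bulb (array([ 465.6, -356.1]), array([35.9, 37.3]), 4.0, 204, array([ 465.2, -355.8]), 46.9)
tin (array([444. , -16.7]), array([56.7, 54.2]), 1.4, 388, array([443.5, -16.2]), 49.3)
carton (array([ 645.6, -164.1]), array([111.2,  56.5]), 11.1, 877, array([ 644.5, -164.1]), 53.1)
[479.05535614 363.78538055 233.52541929] [-0.14884663 -0.05459566  0.41770159]
```

View pics/top1.png

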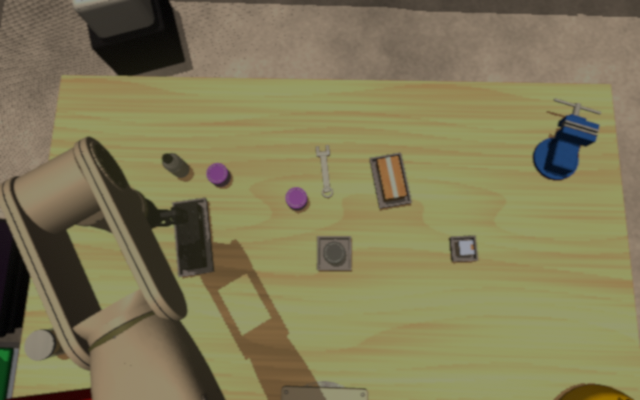

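The top view shows all four pieces in their trays: case (194,238), tin (335,254), carton (390,181) and bulb box (463,249). The bottle (175,163) and wrench (326,172) are where they started. I'm handing the job in.

```bash
python3 -c "
from rig import finish_job
print(finish_job())"
```

```text
the job is handed in; nothing more can be done
None
```

The job is handed in at about 36 s: by the last camera check, all four pieces lie flat in their own trays within about 3 mm of centre, with the oil bottle and wrench unmoved; the hand-in gave no verdict.

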